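Shut and latch the pad chest

ROBOT

A 6-joint arm with a two-finger parallel gripper is mounted at the origin on the work surface. World frame = base frame: x ahead of the robot, y to its left, z up, the work surface at z = 0. Lengths are in m, angles in rad, forces in N, time in s.
With the tool pointing down it reaches from about 0.225 to 0.875 m from the base axis. Payload 3.4 kg.
Tool frame: the origin (TCP) lies at the very end of the fingers, on their centre line; the grasp point (between the pads) lies 19 mm behind it (manip.hold_point_z is the distance from the TCP to the grasp point, in m); z points along the fingers, x is the direction in which the jaws open and shut, and the axes are right-handed (so a half turn about z gives the same grasp; the last joint's range is limited). The gripper opens to 85 mm and grips with 20 to 120 N. Pads are 22 mm wide; open, the fingers measure 114 mm over their backs; the gripper's body (76 mm by 85 mm) begins 54 mm behind the grasp point. The pads swing forward as they close: fully open they stand 13 mm farther back than shut.
Start: joints at [-1.261, 0.276, 1.505, -0, 1.361, -0.121], TCP at [0.24, -0.522, 0.231] pointing down, gripper open.
Joint ranges: [-2.89, 2.89], [-0.75, 2.08], [0.22, 2.7], [-1.18, 4.32], [0.11, 2.71], [-2.7, 2.7]. Speed limits (rad/s): [2.57, 2.57, 3.14, 3.14, 3.14, 3.14].

INTERFACE

Orientations are given as a unit quaternion [w, x, y, z].
In Python, from rig import manip gives the robot as it stands.
- The arm moves only by the tool apply_moves, never from a script. Its argument "commands" is one flat list of numbers, 6 for each row, row after row: the shift along the tool's x, y, z normalised to -1 to 1, where 1 is 0.03 m, then the turn, a rotation vector about the tool's x, y, z normalised to -1 to 1, where 1 is 0.15 rad. A call has 1 to 20 rows; each row shifts and turns the commanded pose from where the row before left it, along the tool's axes as they then stand; what a row does not reach is not made up. A row lasts 1/10 s, in which the tool goes at most 50 mm and 8.59 degrees, less where a joint would pass 70% of its speed; a pose out of reach is approached as far as the arm can. A call with a number of a shift or a turn outside -1 to 1 is refused whole. A call with a gripper value outside its range is refused whole. "jaw" is the opening, from -1 (shut) to 1 (fully open), set as the call begins (left out, the last holds). The fingers move at their own pace and stop on an object; "newtons" is the grip in N (left out, the last holds). Time passes only in rows, so rows that do not move let the fingers close. It gives the time, the measured TCP pose, the force and the opening at its end, in the units of the state.
- manip.get_state(): the state, without advancing time (a new reading comes with each control period).
- manip.get_image(name): name is "scene" or "top" or "wrist"; returns a dict with "frame" (480x640x3 uint8, red, green, blue), "fx", "fy", "cx", "cy" (pixels), "extrinsics" (4x4, takes a point from camera to world coordinates); the wrist camera has in their place "mount" (4x4, takes a point from camera to tool coordinates, whose origin is the TCP and whose axes are the tool frame's). Camera axes: x right, y up, looking along -z (the intrinsics and any distortion apply to the point x, -y, -z); pixel columns grow to the right and rows downward; lengths in m; the calibration is good to about 2 mm. The wrist camera is an equidistant fisheye: a pixel r from the principal point sees the ray r / f radians off the axis. A picture is of the moment at which its call begins: read the wrist's pose just before it. There is no depth.
- manip.sign_off(): hands the job in, once; it reports no verdict.
The state is a dict: "clock": time; "qpos": joint angles; "qd": joint speeds; "effort": joint torques, N m; "position": TCP position; "ee_rot": TCP orientation; "contact_force": force on the tool from outside, world axes, zero at the start; "moment": the same for the moment, N m; "width": finger opening in m.
Only numpy, scipy, OpenCV 4.12 (cv2) and the standard library are available. Lean on these libraries where they do the work, as an engineer would, in place of code of your own. Each camera call takes 0.05 s, during which the arm holds its last target. There are 200 camera calls.

TASK

The polishing-pad chest on the bench stands open, its lid propped by a folding stay that is locked straight. Break the stay at its knee, lower the lid gently until it is fully shut with the T-toggle standing up through the slot in its lip, then give the toggle a quarter turn (either way) so that it lies across the slot and holds the lid. Do not slam the lid, and do not knock over the bottle and the steel tumbler that stand beside the chest.

Things in the scene. Friction and masses are not known exactly. Their poses are not given: they have to be found in the camera images.
- chest: Grey steel chest, fixed: 180 mm (its x) by 200 mm (its y) by 120 mm high, open on top. Origin at the centre of its underside on the bench, z up. The lid's hinge runs along its +y upper edge; the lid's free edge closes on its -y side; the folding stay is on the outside of its +x end. Pads and a carton lie inside, below the rim.
- lid_hinge (a point): Middle of the lid's hinge line: 100 mm from the chest's centre along its +y, 120 mm above the bench (rim height). The hinge line runs along the chest's x. Axes as the chest's.
- lid (a joint): Lid angle, rad: 0 = open, leaning 75 degrees up from level, propped; grows as it closes; 1.309 = shut, level (stop). Stiff damped hinge: with the stay broken the lid stays where left while steeper than about 40 degrees from level; flatter, it sinks slowly shut by its own weight. About 5 N near the free edge moves it. With the stay locked it cannot be pushed down.
- lid_back (a point): Point on the lid's outer face (its top when shut), mid-width, 170 mm from the hinge line. The lid is an aluminium plate 180 mm wide (chest x), 12 mm thick, reaching 250 mm from the hinge line, so a 50 mm lip juts past the chest's -y wall. Its underside passes through the hinge line: shut, its top is 132 mm above the bench. Two steel strips on it are look only.
- lid_slot (a point): Centre of the slot through the lid's lip, at mid-thickness: 66 mm along the chest's x by 22 mm, mid-width, 222.5 mm from the hinge line. The lid comes down over the T-toggle here.
- knee (a joint): Fold of the stay at its knee, rad: 0 = locked against its stop, just past straight; straight at 0.09; grows as the knee moves down and towards the lid hinge; about 2.5 with the lid shut. A few newtons on the bar fold it; about 45 mm of push brings it to about 1 and lowers the lid by some 10 degrees. It does not spring back.
- knee_bar (a point): Point on the axis of the dark round bar on the knee (16 mm diameter, level, along the chest's x) that sticks out 62 mm past the stay, away from the chest; 145 mm from the chest's centre along its x, 17 mm short of the bar's end. At the start 166 mm above the bench and 92 mm from the hinge line towards chest -y; about 30 mm above the bench with the lid shut.
- stay_foot (a point): Lower pivot of the stay on the chest's +x end, 160 mm from the hinge line, 12 mm below it. The stay is two flat steel links, each 89 mm between pivots and 16 mm wide; the upper one is pivoted to the lid's edge 100 mm from the hinge line. Locked, it leans from its foot up towards the hinge side, 38 degrees from level; push the knee bar square to it, down and towards the hinge, to break it.
- toggle (a joint): Turn of the T-toggle about the vertical in rad, positive anticlockwise from above: 0 = its bar lies along the slot (along the chest's x) and passes through it; +1.57 or -1.57 = its bar lies across the slot. Stops at +-1.6. It turns with slight friction (0.04 N m) and stays where left.
- toggle_bar (a point): Centre of the T-toggle's dark steel bar: 56 mm long (point x axis), 12 mm wide, 24 mm high, on an upright 10 mm stem on a bracket outside the chest's -y wall, mid-width, 222.5 mm from the hinge line. Centre 148 mm, underside 136 mm, top 160 mm above the bench, always; with the lid shut its underside is 4 mm above the lid.
- bottle_back: Aluminium bottle, 60 mm diameter, 200 mm high, standing behind the chest's hinge side. Origin at the centre of its foot.
- tumbler: Steel tumbler, 72 mm across, 90 mm high, standing off the chest's toggle side. Origin at the centre of its foot.
There are look-alikes about, which are no part of the job. Leave any pink look-alike of the bottle_back alone.

How it is judged:
On the way, in this order (a step that is already met when the one before it is completed fails the run):
1. the stay is broken: its knee folded well past straight (value of joint knee above 0.4 rad), for 0.1 s.
2. the lid is fully shut, the toggle up through its slot (value of joint lid above 1.279 rad), for 0.2 s.
3. the toggle is turned across the slot ((value of joint toggle above 1.2 rad or value of joint toggle below -1.2 rad)), for 0.1 s.
At the end, for the whole second after the job is handed in: The lid is shut (within 0.03 rad of its stop, about 7 mm at its edge), the stay folded away, the toggle turned at least 1.2 rad from lying along the slot, lid and toggle at rest, the bottle and the tumbler beside the chest upright (within 0.3 rad) (value of joint lid above 1.279 rad and (value of joint toggle above 1.2 rad or value of joint toggle below -1.2 rad) and value of joint knee above 2 rad and velocity of joint each of lid, toggle below 0.05 rad/s and velocity of joint toggle above -0.05 rad/s and angle between each of bottle_back, tumbler's own z axis and vertical below 0.3 rad); the robot touches nothing.
It fails at once if the lid is slammed: closing faster than 1.5 rad/s within 0.3 rad of shut (value of joint lid above 1 rad and velocity of joint lid above 1.5 rad/s).
It fails at once if the bottle or the tumbler beside the chest is knocked over (angle between any of bottle_back, tumbler's own z axis and vertical above 0.7 rad).
It also fails if it takes over 70 s, if anything falls off the work surface, if the arm or the gripper's body presses on something with over 40 N, if the wrist force passes 120 N, or if a joint passes its speed limit or range.

## Working session

There is one attempt and no reset: what is moved stays moved. The work goes in short steps, Python scripts to look and compute and a tool call to move; the robot and the scene stay as the last step left them, time stands still between calls to the robot, and variables do not carry over. Pictures are saved under pics/ and viewed, about 8 in all and at most 12, crops included, and the job is handed in when it is done.

Besides the shell and the picture viewer there is one more tool, called after "Emit:" as a command line: name --argument value ..., lists and objects as JSON in quotes. apply_moves: Moves the arm, as the interface text tells. Scaled input: -1 to 1 covers 0.03 m each way for a shift and 0.15 rad each way for a turn. Its arguments: {"type":"object","properties":{"commands":{"type":"array"},"jaw":{"type":"number"},"newtons":{"type":"number"}},"required":["commands"]}

```bash
mkdir -p pics; cat > h.py <<'E'
import numpy as np, cv2
from rig import manip
from scipy.spatial.transform import Rotation as R
def grab(name,fn):
    d=manip.get_image(name); cv2.imwrite(fn,d["frame"][:,:,::-1]); return d
def proj(d,P):
    E=np.array(d["extrinsics"]); p=(np.atleast_2d(P)-E[:3,3])@E[:3,:3]
    return np.c_[d["cx"]+d["fx"]*p[:,0]/-p[:,2], d["cy"]+d["fy"]*(-p[:,1])/-p[:,2]]
def ray_z(d,uv,z):
    E=np.array(d["extrinsics"]); r=E[:3,:3]@np.array([(uv[0]-d["cx"])/d["fx"],-(uv[1]-d["cy"])/d["fy"],-1])
    return E[:3,3]+r*(z-E[2,3])/r[2]
E
python3 - <<'E'
from h import *
import pickle
o={}
for n in("scene","top"):
    d=grab(n,f"pics/{n}0.png"); o[n]=d; print(n,d["fx"],d["cx"],d["cy"],np.round(d["extrinsics"],3).tolist())
pickle.dump(o,open("c.pkl","wb"))
print(manip.get_state())
E
```

```text
scene 589.9857512848896 310.1731199131275 252.91147886455948 [[0.344, -0.58, 0.739, 1.303], [0.939, 0.214, -0.268, -0.275], [-0.003, 0.786, 0.618, 0.844], [0.0, 0.0, 0.0, 1.0]]
top 585.5075312459611 312.3706526639657 243.83892910166986 [[-0.025, 0.986, -0.167, 0.314], [-1.0, -0.024, 0.007, 0.021], [0.003, 0.167, 0.986, 1.492], [0.0, 0.0, 0.0, 1.0]]
{'clock': 0.1, 'qpos': array([-1.26098827e+00,  2.76527038e-01,  1.50599902e+00,  1.57217120e-05,
        1.36071788e+00, -1.21012519e-01]), 'qd': array([ 0.00019948,  0.00065607, -0.00254804,  0.00050033,  0.00048151,
        0.00124243]), 'effort': array([ 1.33194422e-03, -4.17699659e+01, -2.46406263e+01, -2.22278959e-04,
        5.76761508e-03, -8.51068165e-06]), 'position': array([ 0.23997804, -0.52200787,  0.23053191]), 'ee_rot': array([-5.32110359e-04,  8.41906342e-01, -5.39623044e-01, -6.31346239e-04]), 'contact_force': array([ 0.29526259, -0.13201411, -0.5736546 ]), 'moment': array([-0.00304083, -0.01506367,  0.01720748]), 'width': 0.0853001359367015}
```

View pics/scene0.png

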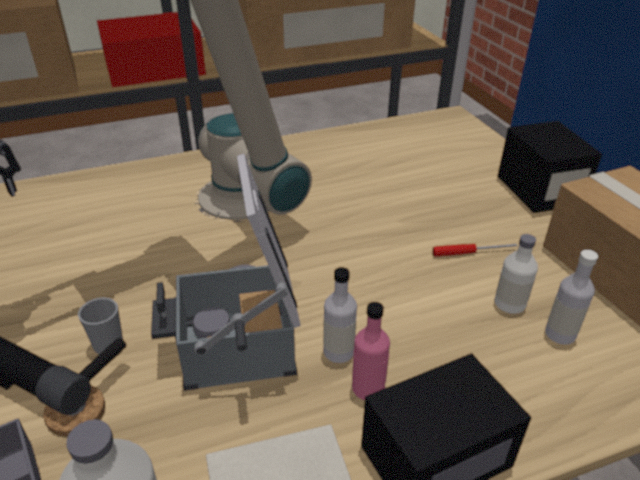

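View pics/top0.png

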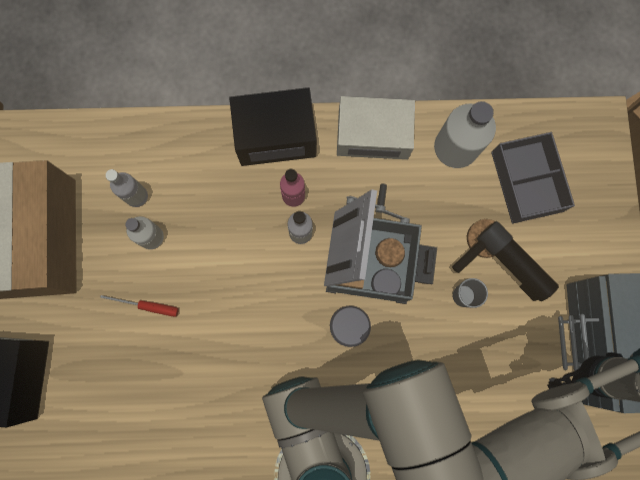

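The target chest is the one with the propped lid and a dark toggle: scene (235,320), top (375,260). The grey unit at top (605,340) has no propped lid or stay. bottle_back is the grey bottle at top (301,228), with the pink look-alike at (293,188). The tumbler is at top (470,293). Next I'll confirm these in a crop.

```bash
python3 - <<'E'
from h import *
a=cv2.imread("pics/top0.png")[175:325,285:485]; cv2.imwrite("pics/topc.png",cv2.resize(a,(800,600),interpolation=cv2.INTER_CUBIC))
a=cv2.imread("pics/scene0.png")[240:390,140:340]; cv2.imwrite("pics/scc.png",cv2.resize(a,(800,600),interpolation=cv2.INTER_CUBIC))
E
```

```text
(no output)
```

View pics/topc.png

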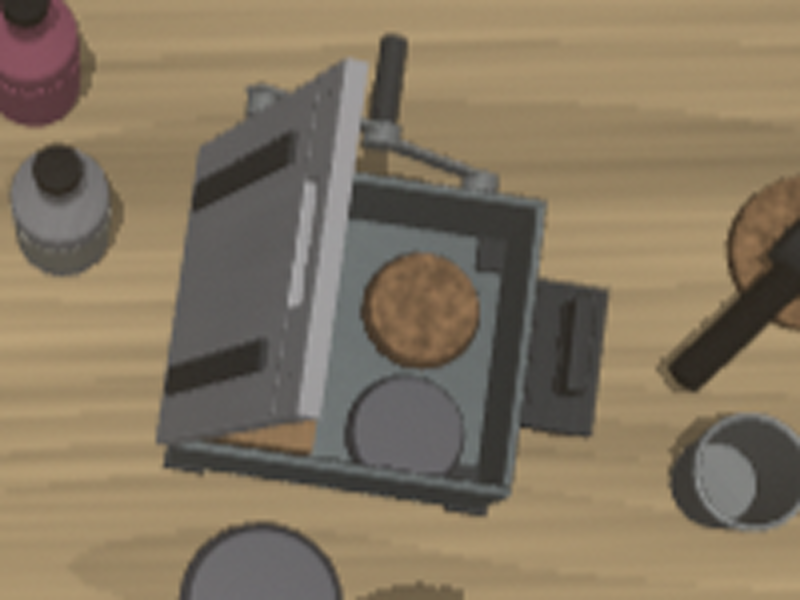

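View pics/scc.png

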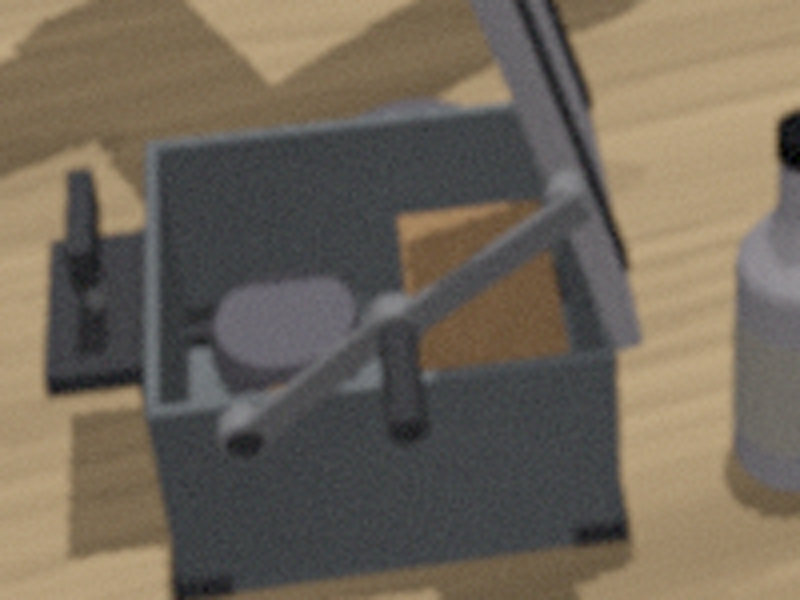

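```bash
python3 - <<'E'
from h import *
import pickle
from scipy.optimize import least_squares
o=pickle.load(open("c.pkl","rb"))
T=[((.09,-.1,.12),(543,200)),((-.09,-.1,.12),(505,495)),((.028,-.1225,.16),(580,300)),((-.028,-.1225,.16),(572,392)),((.162,.008,.166),(396,38))]
S=[((.09,-.1,.12),(153,408)),((-.09,-.1,.12),(150,145)),((.162,.008,.166),(405,432)),((.09,.1,0),(628,545)),((.09,-.1,0),(176,598)),((.09,.1,.12),(618,352))]
def W(p,P): c,s=np.cos(p[2]),np.sin(p[2]); return np.array(P)@np.array([[c,s,0],[-s,c,0],[0,0,1]])+[p[0],p[1],0]
def res(p):
    a=proj(o["top"],W(p,[t[0] for t in T]))-(np.array([t[1] for t in T])/4+[285,175])
    b=proj(o["scene"],W(p,[t[0] for t in S]))-(np.array([t[1] for t in S])/4+[140,240])
    return np.r_[a,b].ravel()
r=least_squares(res,[.3,-.1,0],loss="soft_l1"); print(r.x,np.round(r.fun if 0 else res(r.x).reshape(-1,2),1).tolist())
p=r.x; np.save("pose.npy",p)
for n,P in dict(hinge=(0,.1,.12),knee=(.145,.008,.166),toggle=(0,-.1225,.148),kneeEnd=(.162,.008,.166)).items(): print(n,W(p,[P]).round(4))
d=o["top"]
print("bottle top cap",ray_z(d,(285+57/4,175+168/4),.2),"tumbler rim",ray_z(d,(285+755/4,175+470/4),.09))
print("bottle scene foot", ray_z(o["scene"],(339,352),0))
E
```

```text
[ 0.51802408 -0.13710628 -0.19623289] [[1.4, -0.3], [0.2, 0.2], [1.3, -1.1], [-0.0, -0.4], [0.4, -1.2], [-2.1, 0.1], [0.8, -3.0], [0.5, -0.6], [-0.7, -1.3], [1.7, -1.0], [0.6, 0.6]]
hinge [[ 0.5375 -0.039   0.12  ]]
knee [[ 0.6618 -0.1575  0.166 ]]
toggle [[ 0.4941 -0.2573  0.148 ]]
kneeEnd [[ 0.6785 -0.1608  0.166 ]]
bottle top cap [0.59547422 0.03947725 0.2       ] tumbler rim [ 0.42411573 -0.37316633  0.09      ]
bottle scene foot [0.60105154 0.03800898 0.        ]
```

The fit is good to about 3 px, with chest yaw at -11.2°. The crops confirm the stay, its knee bar and the toggle on this chest. Next is a small planner that turns targets in chest coordinates into rows, and a check on the tall bottle.

```bash
cat >> h.py <<'E'
p=np.load("pose.npy"); c,s=np.cos(p[2]),np.sin(p[2]); C=np.array([[c,-s,0],[s,c,0],[0,0,1]]); O=np.array([p[0],p[1],0])
def st():
    q=manip.get_state(); w,x,y,z=q["ee_rot"]; return q,np.array(q["position"]),R.from_quat([x,y,z,w]).as_matrix()
def Rt(tilt):  # tool x=-chest y, y=-chest x, z down; tilted about tool y
    return C@np.array([[0,-1,0],[-1,0,0],[0,0,-1.]])@R.from_euler("y",tilt).as_matrix()
def tell(P,Rm,wps):
    "wps: list of (chest xyz, Rtarget); print needed tool-frame shift (units of .03) and turn (units .15)"
    for X,Rg in wps:
        W=O+C@np.array(X); d=Rm.T@(W-P)/.03; t=R.from_matrix(Rm.T@Rg).as_rotvec()/.15
        print(X,"shift",d.round(2),"turn",t.round(2)); P,Rm=W,Rg
def now(): q,P,Rm=st(); print("t",q["clock"],"chest",(C.T@(P-O)).round(4),"F",(C.T@q["contact_force"]).round(1),"w",round(q["width"],4),"q",np.round(q["qpos"],2)); return P,Rm
E
python3 - <<'E'
from h import *
import pickle
d=pickle.load(open("c.pkl","rb"))["top"]
for uv in((481,113),(490,237),(462,255),(455,150)): print(uv,[(C.T@(ray_z(d,uv,z)-O)).round(3).tolist() for z in(.1,.25)])
P,Rm=now(); u=Rt(0);v=Rt(-.6)
W=P.copy();W[2]=.30
tell(P,Rm,[(C.T@(P-O),u),(C.T@(W-O),u),((.148,-.03,.30),u),((.148,-.03,.22),v),((.148,.004,.178),v),((.148,.014,.156),v),((.148,.021,.143),v),((.148,.025,.128),v)])
E
```

```text
(481, 113) [[0.403, -0.209, 0.1], [0.335, -0.174, 0.25]]
(490, 237) [[0.093, -0.269, 0.1], [0.058, -0.228, 0.25]]
(462, 255) [[0.037, -0.208, 0.1], [0.009, -0.173, 0.25]]
(455, 150) [[0.296, -0.157, 0.1], [0.239, -0.128, 0.25]]
t 0.1 chest [-0.1977 -0.4317  0.2305] F [ 0.3 -0.1 -0.6] w 0.0853 q [-1.26  0.28  1.51  0.    1.36 -0.12]
[-0.19766326 -0.43172686  0.23053191] shift [ 0.  0. -0.] turn [0.   0.01 4.18]
[-0.19766326 -0.43172686  0.3       ] shift [ 0.    0.   -2.32] turn [0. 0. 0.]
(0.148, -0.03, 0.3) shift [-13.39 -11.52   0.  ] turn [0. 0. 0.]
(0.148, -0.03, 0.22) shift [0.   0.   2.67] turn [-0. -4. -0.]
(0.148, 0.004, 0.178) shift [-0.14 -0.    1.8 ] turn [0. 0. 0.]
(0.148, 0.014, 0.156) shift [0.14 0.   0.79] turn [0. 0. 0.]
(0.148, 0.021, 0.143) shift [ 0.05 -0.    0.49] turn [0. 0. 0.]
(0.148, 0.025, 0.128) shift [0.17 0.   0.49] turn [0. 0. 0.]
```

Emit:
apply_moves --commands '[0, 0, -0.8, 0, 0, 0.7, 0, 0, -0.8, 0, 0, 0.7, 0, 0, -0.7, 0, 0, 0.7, 0, 0, 0, 0, 0, 0.7, 0, 0, 0, 0, 0, 0.7, 0, 0, 0, 0, 0, 0.68]' --jaw -0.76 --newtons 40

```text
clock: 0.7
position: [0.2401, -0.5223, 0.3]
ee_rot: [0.0, -0.633, 0.774, 0.0]
contact_force: [-0.7, -0.2, 0.7]
width: 0.0103
```

Emit:
apply_moves --commands '[-0.7, -0.6, 0, 0, 0, 0, -0.7, -0.6, 0, 0, 0, 0, -0.7, -0.6, 0, 0, 0, 0, -0.7, -0.6, 0, 0, 0, 0, -0.7, -0.6, 0, 0, 0, 0, -0.7, -0.6, 0, 0, 0, 0, -0.7, -0.6, 0, 0, 0, 0, -0.7, -0.6, 0, 0, 0, 0, -0.7, -0.6, 0, 0, 0, 0, -0.7, -0.6, 0, 0, 0, 0, -0.7, -0.6, 0, 0, 0, 0, -0.7, -0.6, 0, 0, 0, 0, -0.7, -0.6, 0, 0, 0, 0, -0.7, -0.6, 0, 0, 0, 0, -0.7, -0.6, 0, 0, 0, 0, -0.7, -0.6, 0, 0, 0, 0, -0.7, -0.6, 0, 0, 0, 0, -0.7, -0.7, 0, 0, 0, 0, -0.7, -0.6, 0, 0, 0, 0, 0, 0, 0, 0, 0, 0]'

```text
clock: 2.7
position: [0.6586, -0.1957, 0.2987]
ee_rot: [0.001, -0.636, 0.772, 0.001]
contact_force: [-1.3, 0.5, -1.0]
width: 0.0099
```

```bash
python3 - <<'E'
from h import *
P,Rm=now(); v=Rt(-.6)
tell(P,Rm,[((.148,-.03,.22),v)])
E
```

```text
t 2.7 chest [ 0.1493 -0.0301  0.2987] F [-1.4  0.3 -1. ] w 0.0099 q [-0.39  0.43  1.11  0.    1.6   1.37]
(0.148, -0.03, 0.22) shift [0.   0.04 2.62] turn [ 0.01 -3.99  0.02]
```

Emit:
apply_moves --commands '[0, 0, 0, 0, -0.8, 0, 0, 0, 0, 0, -0.8, 0, 0, 0, 0, 0, -0.8, 0, 0, 0, 0, 0, -0.8, 0, 0, 0, 0, 0, -0.8, 0, 0.5, 0, 0.72, 0, 0, 0, 0.5, 0, 0.72, 0, 0, 0, 0.5, 0, 0.72, 0, 0, 0, 0, 0, 0, 0, 0, 0]'

```text
clock: 3.6
position: [0.6537, -0.1989, 0.217]
ee_rot: [0.227, -0.605, 0.739, 0.191]
contact_force: [-0.2, 0.5, 0.8]
width: 0.0101
```

```bash
python3 - <<'E'
from h import *
P,Rm=now(); v=Rt(-.6)
tell(P,Rm,[((.148,.004,.178),v)])
# overlay of expected tip and bar in scene
d=grab("scene","pics/s1.png"); f=d["frame"][:,:,::-1].copy()
for X,col in(((.145,.008,.166),(0,0,255)),((.162,.008,.166),(0,255,255))):
    u=proj(d,O+C@np.array(X))[0]; cv2.circle(f,(int(u[0]),int(u[1])),1,col,-1)
u=proj(d,P)[0]; print(u); cv2.circle(f,(int(u[0]),int(u[1])),1,(0,255,0),-1)
cv2.imwrite("pics/s1.png",cv2.resize(f[200:400,120:390],(800,593)))
E
```

```text
t 3.6 chest [ 0.1451 -0.0341  0.217 ] F [-0.3  0.4  0.8] w 0.0101 q [-0.67  0.56  1.23  0.53  1.65  1.06]
(0.148, 0.004, 0.178) shift [-0.31 -0.11  1.79] turn [ 0.04  0.01 -0.04]
[210.51702667 319.11732633]
```

View pics/s1.png

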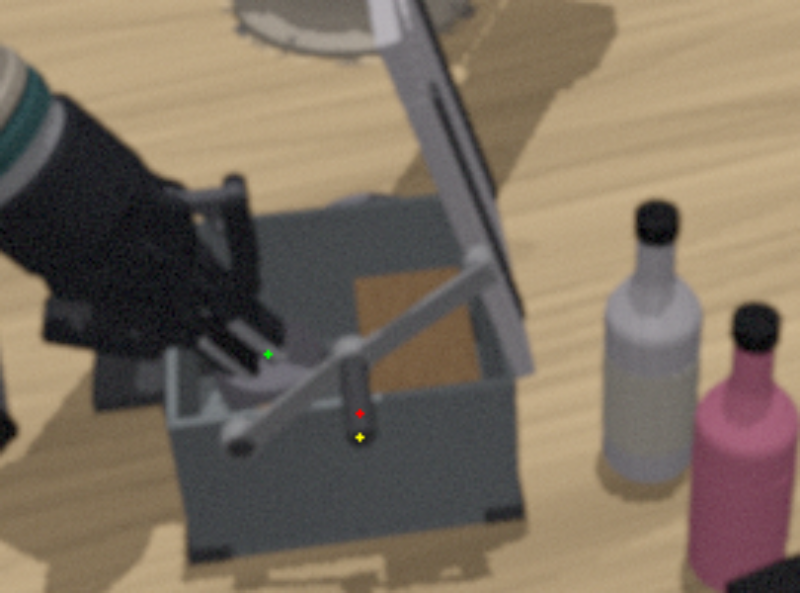

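Green is the tip and red is knee_bar; both lie where they were calculated. Now I break the stay.

Emit:
apply_moves --commands '[-0.1, -0.04, 0.6, 0, 0, 0, -0.1, -0.04, 0.6, 0, 0, 0, -0.1, -0.04, 0.6, 0, 0, 0, 0.06, 0, 0.37, 0, 0, 0, 0.06, 0, 0.37, 0, 0, 0, 0.04, 0, 0.25, 0, 0, 0, 0.04, 0, 0.26, 0, 0, 0, 0.08, 0, 0.24, 0, 0, 0, 0.09, 0, 0.25, 0, 0, 0, 0, 0, 0, 0, 0, 0, 0, 0, 0, 0, 0, 0]'

```text
clock: 4.75
position: [0.6709, -0.1424, 0.1321]
ee_rot: [0.228, -0.606, 0.738, 0.188]
contact_force: [0.0, 1.3, -0.1]
width: 0.0104
```

```bash
python3 - <<'E'
from h import *
P,Rm=now()
d=grab("scene","pics/s2.png"); f=d["frame"][:,:,::-1]
cv2.imwrite("pics/s2.png",cv2.resize(f[180:400,120:390],(736,600)))
E
```

```text
t 4.75 chest [0.151  0.0246 0.1321] F [-0.2  1.2 -0.1] w 0.0104 q [-0.6   0.6   1.39  0.55  1.44  1.02]
```

View pics/s2.png

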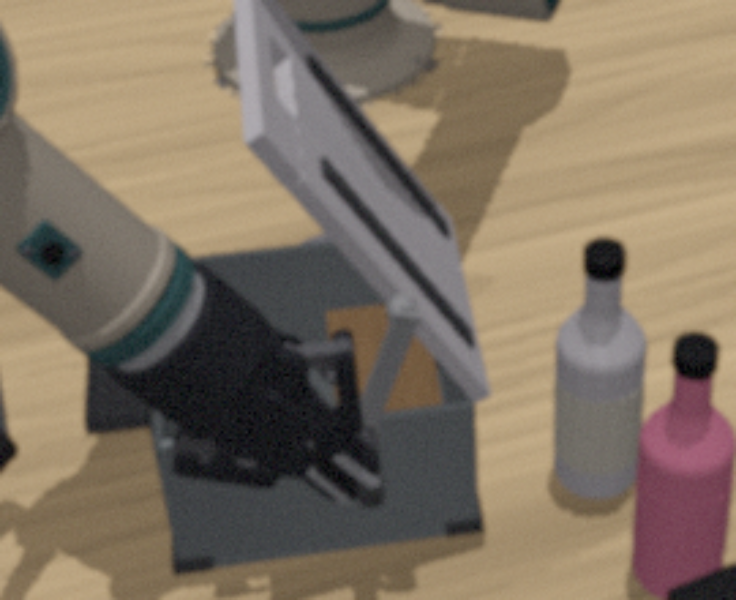

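The stay is broken, with the knee down, and by linkage geometry the lid is at about 65°. I retract, then go over the lid to its back.

Emit:
apply_moves --commands '[0, 0, -0.5, 0, 0, 0, 0, 0, -0.9, 0, 0, 0, 0, 0, -0.9, 0, 0, 0, 0, 0, -0.9, 0, 0, 0, 0, 0, -0.9, 0, 0, 0, 0, 0, -0.9, 0, 0, 0, 0, 0, -0.9, 0, 0, 0, 0, 0, -0.5, 0, 0.8, 0, 0, 0, -0.5, 0, 0.8, 0, 0, 0, -0.5, 0, 0.8, 0, 0, 0, -0.5, 0, 0.8, 0, 0, 0, -0.5, 0, 0.8, 0, 0, 0, -0.8, 0, 0, 0, 0, 0, -0.8, 0, 0, 0, 0, 0, 0, 0, 0, 0]' --jaw -1

```text
clock: 6.3
position: [0.6472, -0.2663, 0.4011]
ee_rot: [0.002, -0.634, 0.773, -0.004]
contact_force: [0.3, 0.1, 0.4]
width: 0.0001
```

```bash
python3 - <<'E'
from h import *
P,Rm=now(); u=Rt(0)
tell(P,Rm,[((0,-.10,.43),u),((0,.1,.43),u),((0,.095,.29),u),((0,.05,.285),u),((0,-.02,.247),u),((0,-.052,.194),u),((0,-.07,.145),u)])
E
```

```text
t 6.3 chest [ 0.1518 -0.1015  0.4011] F [0.3 0.2 0.4] w 0.0001 q [-0.49  0.45  0.84 -0.    1.85  1.28]
(0, -0.1, 0.43) shift [-0.05  5.05 -1.  ] turn [-0.05 -0.02  0.  ]
(0, 0.1, 0.43) shift [-6.67 -0.    0.  ] turn [0. 0. 0.]
(0, 0.095, 0.29) shift [0.17 0.   4.67] turn [0. 0. 0.]
(0, 0.05, 0.285) shift [ 1.5  -0.    0.17] turn [0. 0. 0.]
(0, -0.02, 0.247) shift [2.33 0.   1.27] turn [0. 0. 0.]
(0, -0.052, 0.194) shift [ 1.07 -0.    1.77] turn [0. 0. 0.]
(0, -0.07, 0.145) shift [0.6  0.   1.63] turn [0. 0. 0.]
```

Emit:
apply_moves --commands '[0, 0.8, -0.17, 0, 0, 0, 0, 0.8, -0.17, 0, 0, 0, 0, 0.8, -0.17, 0, 0, 0, 0, 0.8, -0.17, 0, 0, 0, 0, 0.8, -0.17, 0, 0, 0, 0, 0.8, -0.17, 0, 0, 0, -0.8, 0.25, 0, 0, 0, 0, -0.8, 0, 0, 0, 0, 0, -0.8, 0, 0, 0, 0, 0, -0.8, 0, 0, 0, 0, 0, -0.8, 0, 0, 0, 0, 0, -0.8, 0, 0, 0, 0, 0, -0.8, 0, 0, 0, 0, 0, -0.8, 0, 0, 0, 0, 0, -0.3, 0, 0, 0, 0, 0, 0, 0, 0, 0, 0, 0]'

```text
clock: 7.9
position: [0.5369, -0.039, 0.426]
ee_rot: [-0.0, -0.635, 0.773, 0.0]
contact_force: [-0.0, -0.2, 0.8]
width: -0.0002
```

Emit:
apply_moves --commands '[0, 0, 0.8, 0, 0, 0, 0, 0, 0.8, 0, 0, 0, 0, 0, 0.8, 0, 0, 0, 0, 0, 0.8, 0, 0, 0, 0, 0, 0.8, 0, 0, 0, 0, 0, 0.6, 0, 0, 0, 0, 0, 0, 0, 0, 0]'

```text
clock: 8.6
position: [0.5351, -0.0406, 0.2855]
ee_rot: [-0.002, -0.634, 0.773, 0.002]
contact_force: [0.4, -1.2, 0.1]
width: 0.0004
```

```bash
python3 - <<'E'
from h import *
P,Rm=now(); u=Rt(0)
tell(P,Rm,[((0,.05,.285),u)])
d=grab("scene","pics/s3.png"); f=d["frame"][:,:,::-1]
cv2.imwrite("pics/s3.png",cv2.resize(f[120:400,100:400],(642,600)))
E
```

```text
t 8.6 chest [-0.0021  0.098   0.2855] F [ 0.6 -1.1  0.1] w 0.0004 q [-0.2   0.2   1.48 -0.    1.47  1.56]
(0, 0.05, 0.285) shift [ 1.6  -0.07  0.02] turn [ 0.04 -0.01 -0.01]
```

View pics/s3.png

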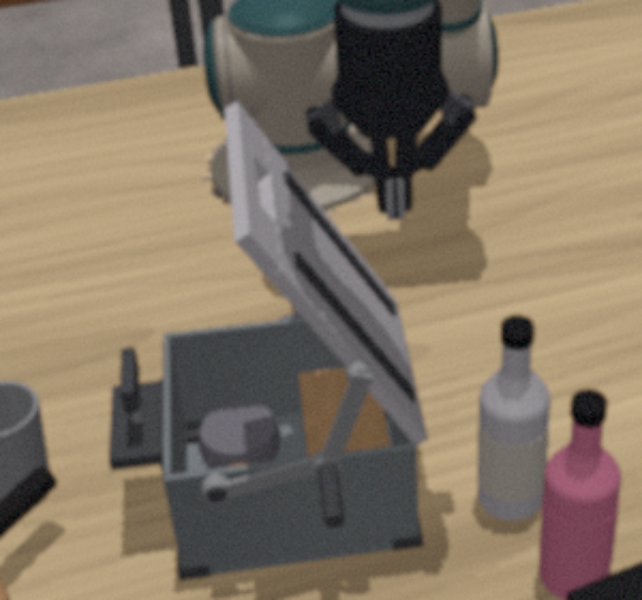

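I turn the hand 90° so the wide knuckles run along the hinge line, then push.

Emit:
apply_moves --commands '[0, 0, 0, 0, 0, -0.87, 0, 0, 0, 0, 0, -0.87, 0, 0, 0, 0, 0, -0.87, 0, 0, 0, 0, 0, -0.87, 0, 0, 0, 0, 0, -0.87, 0, 0, 0, 0, 0, -0.87, 0, 0, 0, 0, 0, -0.87, 0, 0, 0, 0, 0, -0.87, 0, 0, 0, 0, 0, -0.87, 0, 0, 0, 0, 0, -0.87, 0, 0, 0, 0, 0, -0.87, 0, 0, 0, 0, 0, -0.87, 0, 0, 0, 0, 0, 0]'

```text
clock: 9.95
position: [0.5378, -0.0402, 0.29]
ee_rot: [0.0, 0.995, -0.101, 0.001]
contact_force: [-0.4, -0.2, 0.6]
width: -0.0
```

Emit:
apply_moves --commands '[0, 0.4, 0, 0, 0, 0, 0, 0.4, 0, 0, 0, 0, 0, 0.4, 0, 0, 0, 0, 0, 0.4, 0, 0, 0, 0, 0, 0.25, 0.14, 0, 0, 0, 0, 0.25, 0.14, 0, 0, 0, 0, 0.25, 0.14, 0, 0, 0, 0, 0.25, 0.14, 0, 0, 0, 0, 0.25, 0.14, 0, 0, 0, 0, 0.25, 0.14, 0, 0, 0, 0, 0.25, 0.14, 0, 0, 0, 0, 0.25, 0.14, 0, 0, 0, 0, 0.25, 0.14, 0, 0, 0, 0, 0, 0, 0, 0, 0]'

```text
clock: 11.35
position: [0.5133, -0.1539, 0.2497]
ee_rot: [0.0, 0.995, -0.101, -0.001]
contact_force: [-0.4, 0.3, -0.5]
width: -0.0001
```

```bash
python3 - <<'E'
from h import *
P,Rm=now(); u=Rm
tell(P,Rm,[((0,-.052,.194),u),((0,-.07,.145),u)])
d=grab("scene","pics/s4.png"); f=d["frame"][:,:,::-1]
cv2.imwrite("pics/s4.png",cv2.resize(f[120:400,100:400],(642,600)))
E
```

```text
t 11.35 chest [-0.0014 -0.0174  0.2497] F [-0.4  0.3 -0.5] w -0.0001 q [-0.42  0.21  1.55 -0.    1.38 -0.22]
(0, -0.052, 0.194) shift [0.06 1.15 1.86] turn [0. 0. 0.]
(0, -0.07, 0.145) shift [0.01 0.6  1.63] turn [0. 0. 0.]
```

View pics/s4.png

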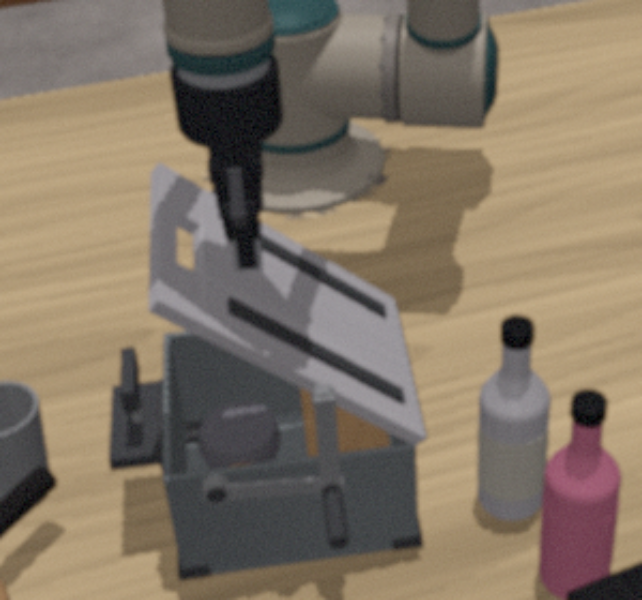

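The lid is now at about 40°, and I follow it down gently.

Emit:
apply_moves --commands '[0, 0.145, 0.235, 0, 0, 0, 0, 0.145, 0.235, 0, 0, 0, 0, 0.145, 0.235, 0, 0, 0, 0, 0.145, 0.235, 0, 0, 0, 0, 0.145, 0.235, 0, 0, 0, 0, 0.145, 0.235, 0, 0, 0, 0, 0.145, 0.235, 0, 0, 0, 0, 0.145, 0.235, 0, 0, 0, 0, 0.075, 0.2, 0, 0, 0, 0, 0.075, 0.2, 0, 0, 0, 0, 0.075, 0.2, 0, 0, 0, 0, 0.075, 0.2, 0, 0, 0, 0, 0.075, 0.2, 0, 0, 0, 0, 0.075, 0.2, 0, 0, 0, 0, 0.075, 0.2, 0, 0, 0, 0, 0.075, 0.2, 0, 0, 0, 0, 0, 0.1, 0, 0, 0, 0, 0, 0.1, 0, 0, 0]'

```text
clock: 13.2
position: [0.5035, -0.2044, 0.14]
ee_rot: [-0.0, 0.995, -0.1, -0.0]
contact_force: [-0.3, -0.6, -1.5]
width: -0.0001
```

Emit:
apply_moves --commands '[0, 0, 0.1, 0, 0, 0, 0, 0, 0.1, 0, 0, 0, 0, 0, 0.06, 0, 0, 0, 0, 0, 0, 0, 0, 0, 0, 0, 0, 0, 0, 0, 0, 0, 0, 0, 0, 0]'

```text
clock: 13.8
position: [0.5036, -0.2043, 0.1326]
ee_rot: [0.0, 0.995, -0.1, 0.0]
contact_force: [0.4, -0.1, 0.2]
width: -0.0002
```

```bash
python3 - <<'E'
from h import *
P,Rm=now()
d=grab("scene","pics/s5.png"); f=d["frame"][:,:,::-1]
cv2.imwrite("pics/s5.png",cv2.resize(f[120:400,100:400],(642,600)))
E
```

```text
t 13.8 chest [-0.0011 -0.0688  0.1326] F [ 0.4 -0.1  0.2] w -0.0002 q [-0.51  0.3   1.73 -0.    1.11 -0.31]
```

View pics/s5.png

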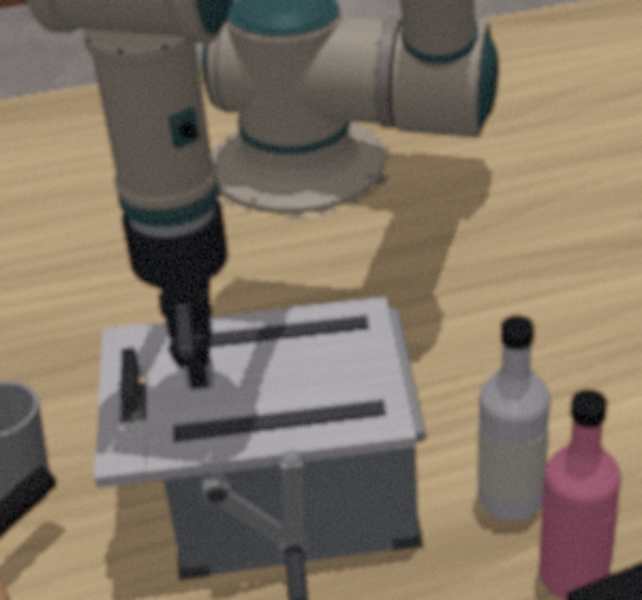

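The lid looks shut, with the toggle up through the slot. A light press will confirm it, then I lift, turn back and move above the toggle.

Emit:
apply_moves --commands '[0, 0, 0.03, 0, 0, 0, 0, 0, 0.03, 0, 0, 0, 0, 0, 0, 0, 0, 0]'

```text
clock: 14.15
position: [0.5037, -0.2044, 0.132]
ee_rot: [0.0, 0.995, -0.1, 0.001]
contact_force: [-0.5, 1.0, 7.8]
width: -0.0002
```

Emit:
apply_moves --commands '[0, 0, -0.8, 0, 0, 0, 0, 0, -0.8, 0, 0, 0, 0, 0, -0.8, 0, 0, 0, 0, 0, -0.8, 0, 0, 0, 0, 0.4, 0, 0, 0, 0.87, 0, 0, 0, 0, 0, 0.87, 0, 0, 0, 0, 0, 0.87, 0, 0, 0, 0, 0, 0.87, 0, 0, 0, 0, 0, 0.87, 0, 0, 0, 0, 0, 0.87, 0, 0, 0, 0, 0, 0.87, 0, 0, 0, 0, 0, 0.87, 0, 0, 0, 0, 0, 0.87, 0, 0, 0, 0, 0, 0.87, 0, 0, 0, 0, 0, 0.87, 0, 0, 0, 0, 0, 0.87, 0, 0, 0, 0, 0, 0]' --jaw 0

```text
clock: 15.85
position: [0.501, -0.2161, 0.2266]
ee_rot: [-0.0, -0.635, 0.773, -0.0]
contact_force: [0.6, -0.3, -0.3]
width: 0.0427
```

```bash
python3 - <<'E'
from h import *
P,Rm=now(); u=Rt(0)
tell(P,Rm,[((0,-.1225,.20),u),((0,-.1225,.141),u)])
d=grab("top","pics/t5.png"); f=d["frame"][:,:,::-1].copy()
d2=manip.get_image("wrist"); f2=d2["frame"][:,:,::-1].copy()
M=np.array(d2["mount"]); 
for dx in(-.028,.028):
    W=O+C@np.array([dx,-.1225,.16]); t=Rm.T@(W-P); cpt=M[:3,:3].T@(t-M[:3,3]); a=np.array([cpt[0],-cpt[1],-cpt[2]]); th=np.arctan2(np.hypot(a[0],a[1]),a[2]); r=d2["fx"]*th; uv=np.array([d2["cx"],d2["cy"]])+r*a[:2]/np.hypot(a[0],a[1]); print(uv)
    cv2.circle(f2,tuple(int(v) for v in uv),2,(0,255,0),-1)
cv2.imwrite("pics/w5.png",f2)
E
```

```text
t 15.85 chest [-0.0013 -0.0808  0.2266] F [ 0.7 -0.1 -0.3] w 0.0427 q [-0.53  0.23  1.57 -0.    1.33  1.23]
(0, -0.1225, 0.2) shift [ 1.39 -0.04  0.89] turn [ 0. -0.  0.]
(0, -0.1225, 0.141) shift [0.   0.   1.97] turn [0. 0. 0.]
[383.11479929 296.11010664]
[388.76708927 210.6748703 ]
```

View pics/w5.png

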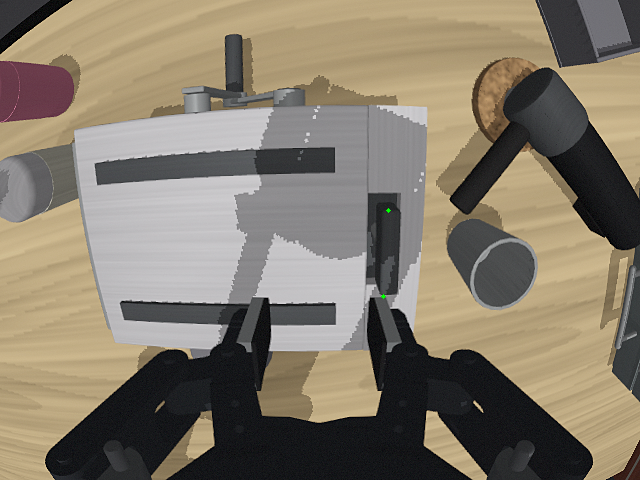

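The press met 7.8 N at 132 mm, so the lid is shut. In the wrist image the toggle bar (388,203)–(383,295) is within 3 mm of the prediction. I descend and grip it.

Emit:
apply_moves --commands '[0.7, -0.06, 0, 0, 0, 0, 0.69, -0.06, 0, 0, 0, 0, 0, 0, 0, 0, 0, 0, 0, 0, 0.5, 0, 0, 0, 0, 0, 0.5, 0, 0, 0, 0, 0, 0.5, 0, 0, 0, 0, 0, 0.5, 0, 0, 0, 0, 0, 0.5, 0, 0, 0, 0, 0, 0.35, 0, 0, 0, 0, 0, 0, 0, 0, 0]'

```text
clock: 16.95
position: [0.4956, -0.2566, 0.1397]
ee_rot: [-0.0, -0.635, 0.773, 0.002]
contact_force: [-0.4, -0.4, -0.3]
width: 0.0427
```

Emit:
apply_moves --commands '[0, 0, 0, 0, 0, 0, 0, 0, 0, 0, 0, 0, 0, 0, 0, 0, 0, 0, 0, 0, 0, 0, 0, 0, 0, 0, 0, 0, 0, 0, 0, 0, 0, 0, 0, 0]' --jaw -1 --newtons 20

```text
clock: 17.55
position: [0.4966, -0.2594, 0.1421]
ee_rot: [-0.001, -0.635, 0.773, -0.002]
contact_force: [-2.5, -4.5, 1.9]
width: 0.0112
```

Emit:
apply_moves --commands '[0, 0, 0, 0, 0, -0.85, 0, 0, 0, 0, 0, -0.85, 0, 0, 0, 0, 0, -0.85, 0, 0, 0, 0, 0, -0.85, 0, 0, 0, 0, 0, -0.85, 0, 0, 0, 0, 0, -0.85, 0, 0, 0, 0, 0, -0.85, 0, 0, 0, 0, 0, -0.85, 0, 0, 0, 0, 0, -0.85, 0, 0, 0, 0, 0, -0.85, 0, 0, 0, 0, 0, -0.85, 0, 0, 0, 0, 0, -0.85, 0, 0, 0, 0, 0, 0, 0, 0, 0, 0, 0, 0]'

```text
clock: 18.95
position: [0.4952, -0.2575, 0.1421]
ee_rot: [0.0, 0.993, -0.119, -0.001]
contact_force: [-4.9, -0.7, 5.0]
width: 0.0115
```

Emit:
apply_moves --commands '[0, 0, 0, 0, 0, 0, 0, 0, 0, 0, 0, 0, 0, 0, 0, 0, 0, 0, 0, 0, 0, 0, 0, 0]' --jaw -0.2

```text
clock: 19.35
position: [0.4968, -0.2575, 0.141]
ee_rot: [-0.0, 0.993, -0.118, 0.0]
contact_force: [0.2, -0.6, 0.2]
width: 0.0341
```

Emit:
apply_moves --commands '[0, 0, -0.4, 0, 0, 0, 0, 0, -0.6, 0, 0, 0, 0, 0, -0.8, 0, 0, 0, 0, 0, -0.8, 0, 0, 0, 0, 0, -0.8, 0, 0, 0, 0, 0, -0.8, 0, 0, 0, 0, 0, 0, 0, 0, 0]'

```text
clock: 20.05
position: [0.4984, -0.2588, 0.2717]
ee_rot: [0.002, 0.993, -0.118, 0.004]
contact_force: [0.3, -1.2, -0.0]
width: 0.0343
```

```bash
python3 - <<'E'
from h import *
P,Rm=now()
d2=manip.get_image("wrist"); d=manip.get_image("scene"); a=d2["frame"][:,:,::-1]; b=d["frame"][120:400,60:400,::-1]
cv2.imwrite("pics/w6.png",np.hstack([cv2.resize(a,(400,300)),cv2.resize(b,(400,329))[:300]]))
E
```

```text
t 20.05 chest [ 0.0045 -0.1232  0.2717] F [ 0.5 -1.1 -0. ] w 0.0343 q [-0.6   0.23  1.47  0.    1.43 -0.37]
```

View pics/w6.png

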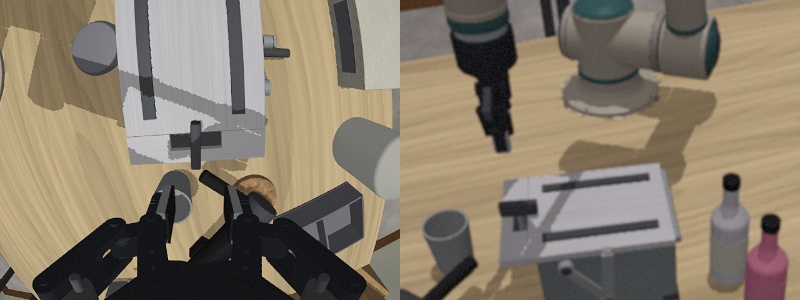

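The toggle bar lies across the slot (left half, 195,145), and the lid is flat. The bottle and tumbler are upright and the robot is clear of everything, so I hand in.

```bash
python3 -c "
from rig import manip
print(manip.sign_off())"
```

```text
the job is handed in; nothing more can be done
None
```

The chest is shut and latched, and I handed the job in at about 20 s of the 70 s allowed. Sign-off reported no verdict.

- **Stay:** I broke it by pushing the knee bar down and towards the hinge. The picture afterwards showed it folded.
- **Lid:** I pushed it from behind to about 40°, then followed it down slowly. A light press met 7.8 N with the fingertips at 132 mm, which is the height of the shut lid. The toggle was standing up through the slot.
- **Toggle:** I gripped its bar and turned the hand about 1.53 rad. The last picture shows the bar lying across the slot.
- **Surroundings:** In the last picture the bottle and the tumbler are upright. The gripper was about 130 mm above the toggle and touching nothing.

I had no direct reading of the lid, knee or toggle joints, so those checks come from pictures, forces and fingertip positions. No check failed or disagreed.

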